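Put the calibration weights away after checking the balance

TASK

The balance check is finished: put the four knobbed steel calibration weights away, each standing upright and flat in the well of its own wooden storage cup (largest weight in the largest cup, and so on down to the smallest in the smallest). Set them down gently, do not drop them, and leave the two plain sample tins without knobs standing where they are.

Things in the scene. Friction and masses are not known exactly. Their poses are not given: they have to be found in the camera images.
- weight_xl_center (a point): The largest calibration weight, loose, polished steel: a round body 54 mm in diameter and 30 mm high, above it a short neck and a round knob 28 mm in diameter (top 9 mm); 54 mm tall overall, about 600 g. It stands upright on the bench. The point is on its axis, half-way up (27 mm above its underside); z points up through the knob.
- cup_xl_floor (a point): The largest wooden storage cup, where the largest weight belongs: a low round dish of light wood, fixed to the bench, outer diameter 82 mm, with a round well 70 mm in diameter and 4 mm deep with a grey floor; rim 9 mm above the bench. The point is the centre of the well's floor, 5 mm above the bench; z up.
- weight_l_center (a point): The second largest calibration weight, loose, polished steel: a round body 40 mm in diameter and 24 mm high, above it a short neck and a round knob 22 mm in diameter (top 9 mm); 44 mm tall overall, about 260 g. It stands upright on the bench. The point is on its axis, half-way up (22 mm above its underside); z points up through the knob.
- cup_l_floor (a point): The second largest wooden storage cup, where the second largest weight belongs: a low round dish of light wood, fixed to the bench, outer diameter 68 mm, with a round well 56 mm in diameter and 4 mm deep with a grey floor; rim 9 mm above the bench. The point is the centre of the well's floor, 5 mm above the bench; z up.
- weight_m_center (a point): The second smallest calibration weight, loose, polished steel: a round body 28 mm in diameter and 20 mm high, above it a short neck and a round knob 18 mm in diameter (top 9 mm); 36 mm tall overall, about 110 g. It stands upright on the bench. The point is on its axis, half-way up (18 mm above its underside); z points up through the knob.
- cup_m_floor (a point): The second smallest wooden storage cup, where the second smallest weight belongs: a low round dish of light wood, fixed to the bench, outer diameter 56 mm, with a round well 44 mm in diameter and 4 mm deep with a grey floor; rim 9 mm above the bench. The point is the centre of the well's floor, 5 mm above the bench; z up.
- weight_s_center (a point): The smallest calibration weight, loose, polished steel: a round body 18 mm in diameter and 18 mm high, above it a short neck and a round knob 12 mm in diameter (top 9 mm); 30 mm tall overall, about 40 g. It stands upright on the bench. The point is on its axis, half-way up (15 mm above its underside); z points up through the knob.
- cup_s_floor (a point): The smallest wooden storage cup, where the smallest weight belongs: a low round dish of light wood, fixed to the bench, outer diameter 46 mm, with a round well 34 mm in diameter and 4 mm deep with a grey floor; rim 9 mm above the bench. The point is the centre of the well's floor, 5 mm above the bench; z up.
- tin_wide_center (a point): The wide sample tin, loose, not to be moved: a plain straight metal cylinder with a flat lid and no knob, 45.6 mm in diameter, 40 mm tall, standing on the bench. The point is on its axis, half-way up (20 mm above its underside); z up.
- tin_slim_center (a point): The slim sample tin, loose, not to be moved: a plain straight metal cylinder with a flat lid and no knob, 27.6 mm in diameter, 38 mm tall, standing on the bench. The point is on its axis, half-way up (19 mm above its underside); z up.
There are look-alikes about, which are no part of the job. What is shaped like the part that bears cup_l_floor but black or red is not meant.

How it is judged:
At the end, for the whole second after the job is handed in: Each of the four weights stands upright (within 0.1 rad) on the floor of the cup of its own size (height within 3 mm), within 10.5 mm of the well's centre, released and at rest; both tins stand within 15 mm of where they were (horizontal distance between weight_xl_center and cup_xl_floor below 0.0105 m and z of weight_xl_center in the frame of cup_xl_floor between 0.024 and 0.0295 m and angle between each of weight_xl_center, weight_l_center, weight_m_center, weight_s_center's own z axis and vertical below 0.1 rad and linear speed of each of weight_xl, weight_l, weight_m, weight_s below 0.02 m/s and horizontal distance between weight_l_center and cup_l_floor below 0.0105 m and z of weight_l_center in the frame of cup_l_floor between 0.019 and 0.0245 m and horizontal distance between weight_m_center and cup_m_floor below 0.0105 m and z of weight_m_center in the frame of cup_m_floor between 0.015 and 0.0205 m and horizontal distance between weight_s_center and cup_s_floor below 0.0105 m and z of weight_s_center in the frame of cup_s_floor between 0.012 and 0.0175 m and distance of each of tin_wide_center, tin_slim_center from where it was at the start of the episode below 0.015 m and angle between each of tin_wide_center, tin_slim_center's own z axis and vertical below 0.2 rad); the robot touches nothing.
It fails at once if a weight is dropped or thrown: it moves at more than 0.6 m/s while not held (a fall of about 18 mm) ((linear speed of weight_xl above 0.6 m/s and contact force between the fingers and weight_xl below 0.01 N) or (linear speed of weight_l above 0.6 m/s and contact force between the fingers and weight_l below 0.01 N) or (linear speed of weight_m above 0.6 m/s and contact force between the fingers and weight_m below 0.01 N) or (linear speed of weight_s above 0.6 m/s and contact force between the fingers and weight_s below 0.01 N)).
It fails at once if a sample tin is shifted by more than 15 mm or tipped (not (distance of tin_wide_center from where it was at the start of the episode below 0.015 m and angle between tin_wide_center's own z axis and vertical below 0.2 rad) or not (distance of tin_slim_center from where it was at the start of the episode below 0.015 m and angle between tin_slim_center's own z axis and vertical below 0.2 rad)).
It also fails if it takes over 115 s, if anything falls off the work surface, if the arm or the gripper's body presses on something with over 40 N, if the wrist force passes 120 N, or if a joint passes its speed limit or range.

ROBOT

A 6-joint arm with a two-finger parallel gripper is mounted at the origin on the work surface. World frame = base frame: x ahead of the robot, y to its left, z up, the work surface at z = 0. Lengths are in m, angles in rad, forces in N, time in s.
With the tool pointing down it reaches from about 0.325 to 0.9 m from the base axis. Payload 6.1 kg.
Tool frame: the origin (TCP) lies on the centre line of the jaws, within the pads' length; the fingertips stand 17 mm ahead of it and the grasp point (between the pads) lies 2 mm behind it; z points along the fingers, y is the line along which they close (so a half turn about z gives the same grasp; the last joint's range is limited). The gripper opens to 87 mm and grips with 3 to 60 N. Pads are 19 mm wide; open, the fingers measure 117 mm over their backs; the gripper's body (75 mm by 190 mm) begins 51 mm behind the grasp point.
Start: joints at [-1.455, 0.22, 1.526, -0, 1.395, -0.126], TCP at [0.15, -0.607, 0.24] pointing down, gripper open.
Joint ranges: [-2.98, 2.98], [-0.91, 2.08], [0.09, 2.57], [-1.24, 4.39], [0.2, 2.65], [-2.68, 2.68]. Speed limits (rad/s): [2.57, 2.57, 3.01, 3.14, 3.14, 3.14].

INTERFACE

Orientations are given as a unit quaternion [x, y, z, w].
In Python, from station import sense, read_camera, close_job, find_in, pinpoint gives the robot as it stands. The module is installed in compiled form; this text tells all that it offers.
- The arm moves only by the tool arm_command, never from a script. Its arguments are lists of equal length, an entry for each row: "xyz": the shift along the tool's x, y, z scaled (see below), a list of three; "angular": the turn, a rotation vector about the tool's x, y, z scaled (see below), a list of three; "hand": the gripper command: -1 is shut, 1 is fully open, values between are in proportion. A call has 1 to 20 rows; each row is the pose to reach, as a shift and turn from the pose commanded when the call began, along the tool's axes at that moment; what a row does not reach only later rows make up. The controller multiplies each number of a shift by 300 mm and each number of a turn by 90 degrees. A row lasts 1/12 s, in which the tool goes at most 41.7 mm and 7.16 degrees, less where a joint would pass 70% of its speed; a pose out of reach is approached as far as the arm can. A call with a number of a shift or a turn outside -1 to 1 is refused whole. A call with a gripper value outside its range is refused whole. The fingers move at their own pace and stop on an object; "newtons" is the grip in N (left out, the last holds). Time passes only in rows, so rows that repeat a pose let the fingers close. It gives the time, the measured TCP pose, the force, the opening and the grip force at its end, in the units of the state.
- sense(): the state, without advancing time (a new reading comes with each control period).
- read_camera(name): name is "scene" or "top"; returns a dict with "pixels" (384x512x3 uint8, red, green, blue), "intrinsics" (3x3 intrinsics, pixels), "dist" ([k1, k2, p1, p2, k3] as OpenCV has them; the pictures are not rectified), "eye" and "attitude" of the camera in the world. Camera axes: x right, y down, z forward; pixel columns grow to the right and rows downward; lengths in m; the calibration is good to about 2 mm. A picture is of the moment at which its call begins. There is no depth.
- close_job(): hands the job in; it is judged then, once.
Trained networks look in the newest picture that a camera, given by its name, has taken for a name from the list of things; names that differ only in an ending like _2 or _b are one class to them, and where a whole thing is asked for, a point or a joint stands for the part that bears it (a point fixed in the world has none). Each returns a list of dicts, best first, with "conf" (0 to 1); they miss things now and then, are a little off and sometimes report something else, mostly with a low value. They report only what shows in the picture. A call takes as long as a camera call. They do not tell look-alikes from the thing itself.
- find_in(camera, label): "at" ([x, y, z] in m, in world coordinates, good to about 4 mm: the middle of the surface that is visible of it).
- pinpoint(camera, label): "at" ([x, y, z] in m, in world coordinates, good to about 4 mm: a listed point, or the origin of a listed thing).
The state is a dict: "t": time; "joint_pos": joint angles; "dq": joint speeds; "effort": joint torques, N m; "tool_pos": TCP position; "ee_rot": TCP orientation; "force": force on the tool from outside, world axes, zero at the start; "torque": the same for the moment, N m; "gripper_width": finger opening in m; "grip_force": force on a finger pad.
Only numpy, scipy, OpenCV 4.12 (cv2) and the standard library are available. Lean on these libraries where they do the work, as an engineer would, in place of code of your own. Each camera call takes 0.05 s, during which the arm holds its last target. There are 200 camera calls.

## Working session

There is one attempt and no reset: what is moved stays moved. The work goes in short steps, Python scripts to look and compute and a tool call to move; the robot and the scene stay as the last step left them, time stands still between calls to the robot, and variables do not carry over. Pictures are saved under pics/ and viewed, at most 14 in all, crops included, and the job is handed in when it is done.

Besides the shell and the picture viewer there is one more tool, called after "Request:" as name(argument=value, ...), one argument or row to a line, values as JSON. arm_command: Moves the arm, as the interface text tells. Its arguments: {"type":"object","properties":{"xyz":{"type":"array","items":{"type":"array","items":{"type":"number"}}},"angular":{"type":"array","items":{"type":"array","items":{"type":"number"}}},"hand":{"type":"array","items":{"type":"number"}},"newtons":{"type":"number"}},"required":["xyz","angular","hand"]}

```bash
mkdir -p pics
python3 - <<'E'
from station import *
import cv2
s=sense();print({k:s[k] for k in('t','tool_pos','ee_rot','gripper_width')})
for c in('top','scene'):
    r=read_camera(c);cv2.imwrite(f'pics/{c}0.png',r['pixels'][:,:,::-1]);print(c,r['intrinsics'],r['dist'],r['eye'],r['attitude'])
    for n in 'xl l m s'.split():
        for k in(f'weight_{n}_center',f'cup_{n}_floor'):
            print(k,[(round(d['conf'],2),[round(float(v),3) for v in d['at']]) for d in pinpoint(c,k)][:4])
    for k in('tin_wide_center','tin_slim_center'):
        print(k,[(round(d['conf'],2),[round(float(v),3) for v in d['at']]) for d in pinpoint(c,k)][:4])
E
```

```text
{'t': 0.0, 'tool_pos': array([ 0.14959181, -0.60623997,  0.23844883]), 'ee_rot': array([ 9.92700116e-01,  1.20605049e-01,  9.41095734e-06, -9.49619814e-04]), 'gripper_width': 0.08686612248746849}
top [[415.98252747   0.         252.53475098]
 [  0.         415.98252747 187.07744077]
 [  0.           0.           1.        ]] [0.02012216 0.         0.         0.         0.        ] [0.35388637 0.0078672  1.01184571] [ 0.71142728 -0.69899371  0.05200955 -0.05073483]
weight_xl_center [(0.84, [0.556, -0.001, 0.027])]
cup_xl_floor [(0.9, [0.456, -0.2, 0.003])]
weight_l_center [(0.57, [0.556, 0.275, 0.026])]
cup_l_floor [(0.89, [0.357, 0.059, 0.004]), (0.85, [0.44, -0.063, 0.006]), (0.7, [0.329, -0.097, 0.009])]
weight_m_center [(0.67, [0.684, -0.19, 0.019])]
cup_m_floor [(0.82, [0.459, 0.197, 0.002])]
weight_s_center [(0.56, [0.571, -0.152, 0.011])]
cup_s_floor [(0.77, [0.568, 0.127, 0.007])]
tin_wide_center [(0.8, [0.456, 0.067, 0.018]), (0.57, [0.555, 0.276, 0.024]), (0.25, [0.457, -0.2, 0.004]), (0.16, [0.686, -0.189, 0.018])]
tin_slim_center [(0.6, [0.664, 0.181, 0.02])]
scene [[389.5
[... 213 characters left out ...]
] [ 0.90126032  0.26275681 -0.09388807 -0.33147206]
weight_xl_center [(0.71, [0.562, -0.0, 0.03])]
cup_xl_floor [(0.73, [0.461, -0.199, 0.004]), (0.16, [0.456, 0.069, 0.019])]
weight_l_center [(0.76, [0.561, 0.274, 0.02])]
cup_l_floor [(0.8, [0.357, 0.06, 0.004]), (0.76, [0.333, -0.099, 0.005]), (0.7, [0.292, -0.228, 0.005]), (0.57, [0.441, -0.061, 0.006])]
weight_m_center [(0.69, [0.683, -0.188, 0.019])]
cup_m_floor [(0.81, [0.457, 0.201, 0.003])]
weight_s_center [(0.63, [0.573, -0.146, 0.014])]
cup_s_floor [(0.88, [0.57, 0.129, 0.003]), (0.57, [0.453, 0.072, 0.021])]
tin_wide_center [(0.97, [0.455, 0.069, 0.02])]
tin_slim_center [(0.66, [0.664, 0.186, 0.02]), (0.45, [0.561, 0.273, 0.018])]
```

View pics/top0.png

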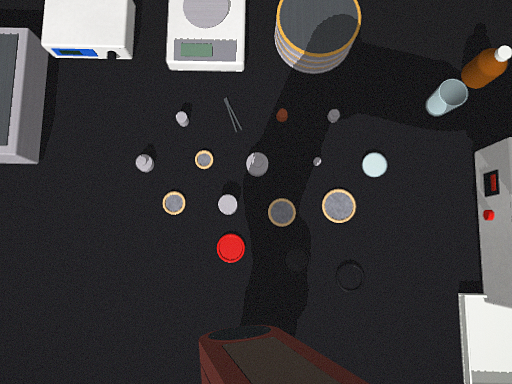

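View pics/scene0.png

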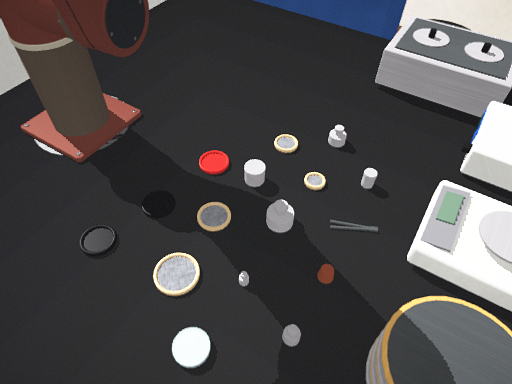

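The top view shows the weights at about XL (257,163), L (145,163) and S (317,161), with the tins at (228,205) and (182,118). M may be at (334,115), next to a brown look-alike at (282,115). There are four cups shaped like cup_l: wooden (282,212), red (231,248) and black (297,260) and (350,276). Only the wooden one fits the description. I'll confirm it and M in crops.

Run:
```python
import cv2,numpy as np
t=cv2.imread('pics/top0.png');s=cv2.imread('pics/scene0.png')
def c(i,x,y,r=32):return cv2.resize(i[y-r:y+r,x-r:x+r],(260,260),interpolation=cv2.INTER_CUBIC)
a=np.hstack([c(t,334,115),c(t,182,118),c(t,282,212)]);b=np.hstack([c(s,291,335),c(s,369,178),c(s,214,216)])
o=np.vstack([a,b]);o=cv2.convertScaleAbs(o,alpha=1.4,beta=10);cv2.imwrite('pics/crop1.png',o)
```

```text
(no output)
```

View pics/crop1.png

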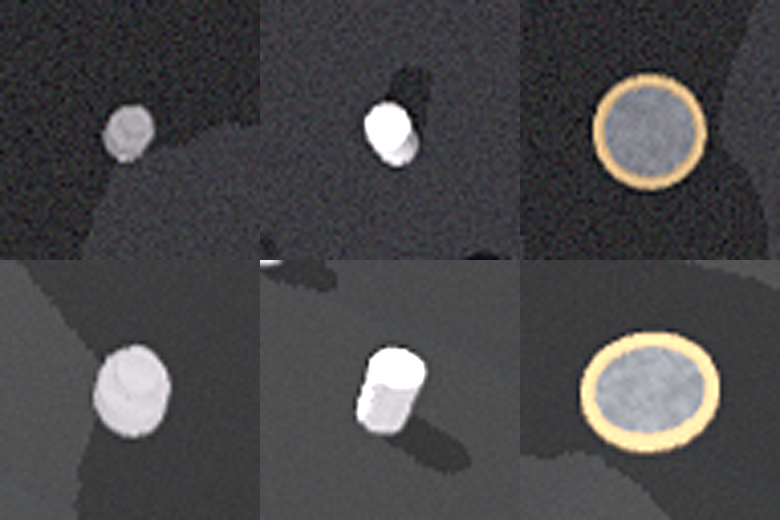

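Every crop pair agrees: the left column shows a knob disc on a body, so it is M (top 334,115; scene 291,335). The middle column is the plain slim tin (top 182,118). The right column is the wooden cup_l with a grey floor (top 282,212). Next I'll refine the positions by fitting silhouettes in both views.

```bash
cat > fit.py <<'E'
from station import *
import cv2,numpy as np
from scipy.spatial.transform import Rotation as R
def proj(r,P):
    Rm=R.from_quat(r['attitude']).as_matrix(); rv=cv2.Rodrigues(Rm.T)[0]
    return cv2.projectPoints(np.asarray(P,float),rv,-Rm.T@r['eye'],r['intrinsics'],np.array(r['dist']))[0][:,0]
def cyl(x,y,parts):
    a=np.linspace(0,2*np.pi,48)
    return [np.array([[x+d/2*np.cos(t),y+d/2*np.sin(t),z] for z in(z0,z1) for t in a]) for d,z0,z1 in parts]
def fit(r,xy,parts,rad=10,wood=False):
    im=cv2.resize(r['pixels'],None,fx=4,fy=4,interpolation=cv2.INTER_CUBIC).astype(int)
    m=im.max(2)
    xy=np.array(xy,float);res=None
    def model(p):
        k=np.zeros(m.shape,np.uint8)
        for c in cyl(*p,parts): cv2.fillConvexPoly(k,cv2.convexHull(np.round(proj(r,c)*4+1.5).astype(np.int32)),1)
        return k
    k0=model(xy); zone=cv2.dilate(k0,np.ones((57,57)))
    bg=np.percentile(m[zone>0],20)
    b=((m>bg+45)&(zone>0)).astype(np.uint8)
    n,l,st,ce=cv2.connectedComponentsWithStats(b)
    # biggest blob
    i=1+np.argmax(st[1:,4]); b=(l==i)
    cs=np.argwhere(b).mean(0)[::-1]
    for _ in range(6):
        k=model(xy);cm=np.argwhere(k).mean(0)[::-1]
        J=np.array([(proj(r,[[xy[0]+dx,xy[1]+dy,.02]])-proj(r,[[xy[0],xy[1],.02]]))[0]*4/.01 for dx,dy in((.01,0),(0,.01))]).T
        xy=xy+np.linalg.solve(J,cs-cm)
    return xy, (b&(k>0)).sum()/(b|(k>0)).sum()
W=dict(xl=(54,30,28,54),l=(40,24,22,44),m=(28,20,18,36),s=(18,18,12,30))
def wparts(n,z=0):
    d,h,k,t=W[n];return [(d/1e3,z,z+h/1e3),(k/1e3,z+(t-9)/1e3,z+t/1e3)]
C=dict(xl=82,l=68,m=56,s=46)
E
python3 - <<'E'
from fit import *
w=dict(xl=(.558,0),l=(.558,.274),m=(.684,-.189),s=(.572,-.149))
c=dict(xl=(.458,-.2),l=(.44,-.062),m=(.458,.199),s=(.569,.128))
for cam in('top','scene'):
    r=read_camera(cam)
    for n in w: 
        for nm,o in(('w',fit(r,w[n],wparts(n))),('c',fit(r,c[n],[(C[n]/1e3,0,.009)]))): print(cam,nm,n,o[0].round(4),round(o[1],2))
    for p,d,h in(((.456,.068),.0456,.04),((.664,.183),.0276,.038)):
        o=fit(r,p,[(d,0,h)]);print(cam,'tin',o[0].round(4),round(o[1],2))
E
```

```text
top w xl [ 0.5573 -0.0019] 0.97
top c xl [ 0.4599 -0.2022] 0.98
top w l [0.5553 0.2728] 0.96
top c l [ 0.4417 -0.0636] 0.98
top w m [ 0.6849 -0.1906] 0.93
top c m [0.4599 0.1986] 0.97
top w s [ 0.568  -0.1495] 0.93
top c s [0.5689 0.1294] 0.97
top tin [0.4564 0.0667] 0.97
top tin [0.6669 0.1847] 0.94
scene w xl [ 0.5568 -0.0014] 0.98
scene c xl [ 0.4597 -0.2011] 0.98
scene w l [0.5548 0.273 ] 0.97
scene c l [ 0.4418 -0.0633] 0.97
scene w m [ 0.6852 -0.1902] 0.95
scene c m [0.4593 0.1994] 0.97
scene w s [ 0.5682 -0.1488] 0.93
scene c s [0.5685 0.1301] 0.96
scene tin [0.4547 0.0676] 0.96
scene tin [0.6656 0.1858] 0.93
```

Request:
arm_command(
  xyz=[
    [0,0,0],
    [0,0,0],
    [0,0,0],
  ],
  angular=[
    [0,0,0.1539],
    [0,0,0.1539],
    [0,0,0.1539],
  ],
  hand=[1,1,1],
)

```text
t: 1.45
tool_pos: [0.1497, -0.6068, 0.2396]
ee_rot: [1.0, -0.002, 0.0, 0.0]
force: [0.1, 0.0, 0.4]
gripper_width: 0.0871
grip_force: 0.0
```

Both views agree to about 1 mm. I'll start with S, gripping it by the knob.

Request:
arm_command(
  xyz=[
    [0.7,-0.763,0],
    [0.7,-0.763,0],
    [0.7,-0.763,0],
    [0.7,-0.763,0],
    [0.7,-0.763,0],
    [0.7,-0.763,0],
    [0.7,-0.763,0],
    [0.7,-0.763,0],
    [0.7,-0.763,0],
    [0.7,-0.763,0],
    [0.7,-0.763,0],
  ],
  angular=[
    [0,0,0],
    [0,0,0],
    [0,0,0],
    [0,0,0],
    [0,0,0],
    [0,0,0],
    [0,0,0],
    [0,0,0],
    [0,0,0],
    [0,0,0],
    [0,0,0],
  ],
  hand=[0.2,0.2,0.2,0.2,0.2,0.2,0.2,0.2,0.2,0.2,0.2],
  newtons=20,
)

```text
t: 2.37
tool_pos: [0.3593, -0.3784, 0.2397]
ee_rot: [1.0, 0.001, -0.0, 0.0]
force: [0.3, 0.4, 0.5]
gripper_width: 0.0524
grip_force: 0.0
```

Request:
arm_command(
  xyz=[
    [0.693,-0.763,0],
    [0.693,-0.763,0],
    [0.693,-0.763,0],
    [0.693,-0.763,0],
    [0.693,-0.763,0],
    [0.693,-0.763,0],
    [0.693,-0.763,0],
    [0.693,-0.763,0],
    [0.693,-0.763,0.2],
    [0.693,-0.763,0.3],
    [0.693,-0.763,0.4],
    [0.693,-0.763,0.5],
    [0.693,-0.763,0.5],
    [0.693,-0.763,0.5],
  ],
  angular=[
    [0,0,0],
    [0,0,0],
    [0,0,0],
    [0,0,0],
    [0,0,0],
    [0,0,0],
    [0,0,0],
    [0,0,0],
    [0,0,0],
    [0,0,0],
    [0,0,0],
    [0,0,0],
    [0,0,0],
    [0,0,0],
  ],
  hand=[0.2,0.2,0.2,0.2,0.2,0.2,0.2,0.2,0.2,0.2,0.2,0.2,0.2,0.2],
)

```text
t: 3.53
tool_pos: [0.5658, -0.1499, 0.0878]
ee_rot: [1.0, -0.001, -0.002, -0.001]
force: [-0.5, -0.5, 1.1]
gripper_width: 0.0522
grip_force: 0.0
```

Request:
arm_command(
  xyz=[
    [0,0,0.05],
    [0,0,0.1],
    [0,0,0.14],
    [0,0,0.16],
    [0,0,0.16],
    [0,0,0.16],
  ],
  angular=[
    [0,0,0],
    [0,0,0],
    [0,0,0],
    [0,0,0],
    [0,0,0],
    [0,0,0],
  ],
  hand=[0.2,0.2,0.2,0.2,0.2,0.2],
)

```text
t: 4.03
tool_pos: [0.5681, -0.1495, 0.0426]
ee_rot: [1.0, -0.0, 0.001, 0.0]
force: [0.3, -0.1, -0.4]
gripper_width: 0.0522
grip_force: 0.0
```

Run:
```python
from fit import *
for _ in range(4):
    r=read_camera('scene'); print(sense()['tool_pos'].round(4))
x,y=[int(v) for v in proj(r,[[.568,-.149,.03]])[0]]
cv2.imwrite('pics/a1.png',cv2.resize(r['pixels'][y-50:y+50,x-60:x+60,::-1],(720,600),interpolation=cv2.INTER_CUBIC))
```

```text
[ 0.5684 -0.1495  0.0428]
[ 0.5684 -0.1495  0.0429]
[ 0.5684 -0.1494  0.0429]
[ 0.5683 -0.1493  0.0427]
```

View pics/a1.png

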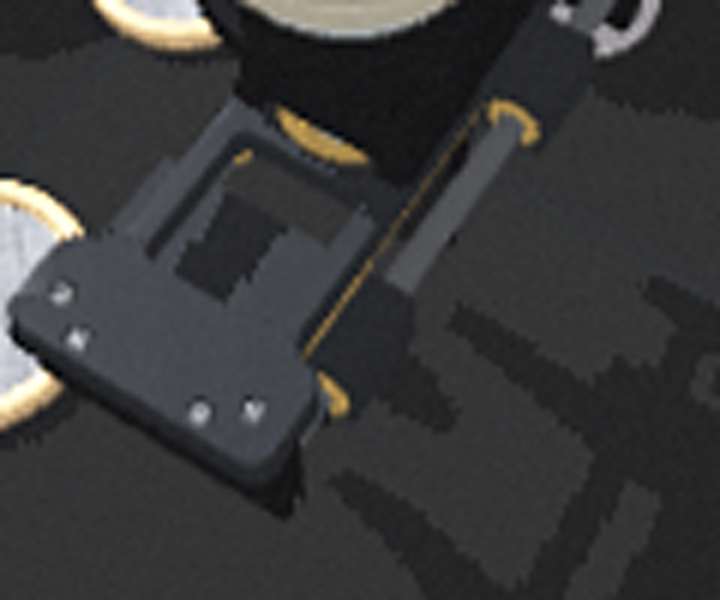

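The gripper hides S in this view, but the settled pose reads within 1 mm of the target. I'll go down 5.5 mm and close.

Request:
arm_command(
  xyz=[
    [0,0,0.019],
    [0,0,0.019],
    [0,0,0.019],
    [0,0,0.019],
    [0,0,0.019],
    [0,0,0.019],
    [0,0,0.019],
    [0,0,0.019],
    [0,0,0.019],
    [0,0,0.019],
    [0,0,0.019],
    [0,0,0.019],
  ],
  angular=[
    [0,0,0],
    [0,0,0],
    [0,0,0],
    [0,0,0],
    [0,0,0],
    [0,0,0],
    [0,0,0],
    [0,0,0],
    [0,0,0],
    [0,0,0],
    [0,0,0],
    [0,0,0],
  ],
  hand=[0.2,0.2,-0.6,-0.75,-0.85,-1,-1,-1,-1,-1,-1,-1],
  newtons=15,
)

```text
t: 5.23
tool_pos: [0.5675, -0.149, 0.0359]
ee_rot: [1.0, 0.0, 0.0, -0.0]
force: [-0.7, -0.3, -0.0]
gripper_width: 0.0111
grip_force: 15.0
```

Request:
arm_command(
  xyz=[
    [0,0,-0.05],
    [0,0,-0.15],
    [0,0,-0.28],
    [0,0,-0.28],
    [0,-0.1,-0.28],
    [0,-0.22,-0.28],
    [0,-0.34,-0.28],
    [0,-0.46,-0.28],
    [0,-0.58,-0.28],
    [0,-0.7,-0.28],
    [0,-0.82,-0.28],
    [0.003,-0.9,-0.28],
    [0.003,-0.93,-0.28],
    [0.003,-0.93,-0.28],
    [0.003,-0.93,-0.2],
    [0.003,-0.93,-0.12],
    [0.003,-0.93,-0.07],
    [0.003,-0.93,-0.07],
    [0.003,-0.93,-0.07],
    [0.003,-0.93,-0.07],
  ],
  angular=[
    [0,0,0],
    [0,0,0],
    [0,0,0],
    [0,0,0],
    [0,0,0],
    [0,0,0],
    [0,0,0],
    [0,0,0],
    [0,0,0],
    [0,0,0],
    [0,0,0],
    [0,0,0],
    [0,0,0],
    [0,0,0],
    [0,0,0],
    [0,0,0],
    [0,0,0],
    [0,0,0],
    [0,0,0],
    [0,0,0],
  ],
  hand=[-1,-1,-1,-1,-1,-1,-1,-1,-1,-1,-1,-1,-1,-1,-1,-1,-1,-1,-1,-1],
)

```text
t: 6.9
tool_pos: [0.5694, 0.1291, 0.0579]
ee_rot: [1.0, -0.001, 0.001, 0.0]
force: [1.1, 0.7, -0.3]
gripper_width: 0.0107
grip_force: 15.0
```

Run:
```python
from fit import *
r=read_camera('scene'); s=sense();print(s['tool_pos'].round(4),s['gripper_width'],s['grip_force'],s['force'])
cv2.imwrite('pics/a2.png',r['pixels'][60:300,120:450,::-1].repeat(2,0).repeat(2,1))
```

```text
[0.5698 0.1293 0.0584] 0.011088072522821959 14.999949038028717 [-0.03814256 -0.38235468 -0.64021328]
```

View pics/a2.png

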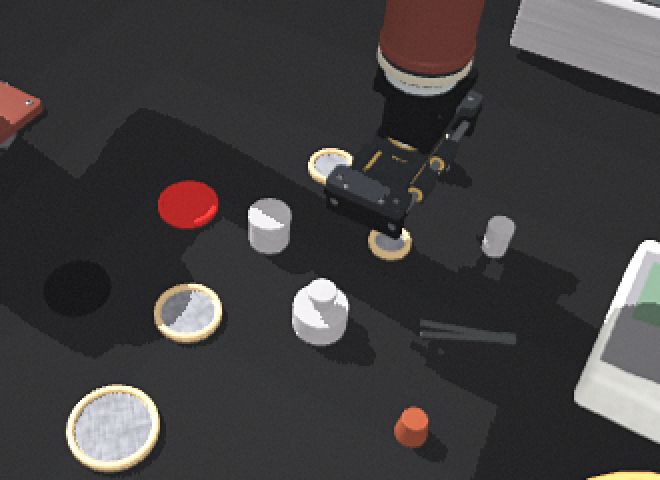

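S is in the gripper above its cup (its old spot is empty, and the cup is visible at about (390,243) in the crop). I'll lower and release it.

Request:
arm_command(
  xyz=[
    [0,0,0.02],
    [0,0,0.035],
    [0,0,0.045],
    [0,0,0.05],
    [0,0,0.055],
    [0,0,0.055],
    [0,0,0.055],
    [0,0,0.055],
  ],
  angular=[
    [0,0,0],
    [0,0,0],
    [0,0,0],
    [0,0,0],
    [0,0,0],
    [0,0,0],
    [0,0,0],
    [0,0,0],
  ],
  hand=[-1,-1,-1,-1,-1,-1,-1,-1],
)

```text
t: 7.62
tool_pos: [0.5686, 0.1302, 0.0408]
ee_rot: [1.0, 0.0, 0.0, -0.0]
force: [-1.3, -0.4, 3.9]
gripper_width: 0.011
grip_force: 15.0
```

Request:
arm_command(
  xyz=[
    [0,0,0],
    [0,0,0],
    [0,0,0],
    [0,0,0],
    [0,0,0],
    [0,0,-0.05],
    [0,0,-0.12],
    [0,0,-0.25],
    [0,0,-0.33],
    [0.1,0.2,-0.33],
    [0.388,0.967,-0.33],
    [0.388,0.967,-0.33],
    [0.388,0.967,-0.33],
    [0.388,0.967,-0.33],
    [0.388,0.967,-0.33],
    [0.388,0.967,-0.33],
    [0.388,0.967,-0.33],
    [0.388,0.967,-0.33],
    [0.388,0.967,-0.33],
  ],
  angular=[
    [0,0,0],
    [0,0,0],
    [0,0,0],
    [0,0,0],
    [0,0,0],
    [0,0,0],
    [0,0,0],
    [0,0,0],
    [0,0,0],
    [0,0,0],
    [0,0,0],
    [0,0,0],
    [0,0,0],
    [0,0,0],
    [0,0,0],
    [0,0,0],
    [0,0,0],
    [0,0,0],
    [0,0,0],
  ],
  hand=[-0.6,-0.5,-0.3,0,0.2,0.2,0.2,0.2,0.2,0.2,0.2,0.2,0.2,0.2,0.2,0.2,0.2,0.2,0.2],
)

```text
t: 9.2
tool_pos: [0.6846, -0.1615, 0.1386]
ee_rot: [1.0, -0.001, -0.0, -0.0]
force: [0.5, 0.9, -0.1]
gripper_width: 0.0524
grip_force: 0.0
```

Run:
```python
from fit import *
r=read_camera('scene'); s=sense();print(s['t'],s['tool_pos'].round(4))
x,y=[int(v) for v in proj(r,[[.5685,.130,.02]])[0]]
cv2.imwrite('pics/a3.png',cv2.resize(r['pixels'][y-30:y+30,x-40:x+40,::-1],(640,480),interpolation=cv2.INTER_CUBIC))
print(fit(r,(.5685,.130),[(C['s']/1e3,0,.009)]+wparts('s',.005)))
```

```text
9.25 [ 0.6843 -0.16    0.1386]Traceback (most recent call last):
  File "<stdin>", line 5, in <module>
  File "fit.py", line 23, in fit
    i=1+np.argmax(st[1:,4]); b=(l==i)
        ~~~~~~~~~^^^^^^^^^^
    return _wrapfunc(a, 'argmax', axis=axis, out=out, **kwds)
    return bound(*args, **kwds)
ValueError: attempt to get argmax of an empty sequence
```

View pics/a3.png

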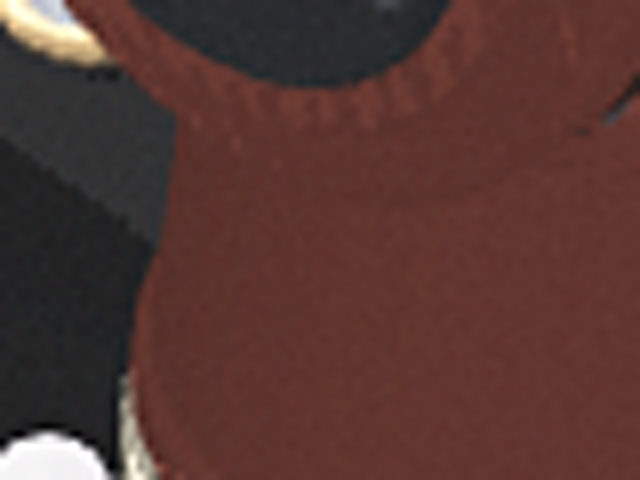

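The arm blocks the view of cup S, so I'll check it later. On to M.

Request:
arm_command(
  xyz=[
    [0,0.1,0],
    [0,0.1,0],
    [0,0.1,0.1],
    [0,0.1,0.2],
    [0,0.1,0.26],
    [0,0.1,0.31],
    [0,0.1,0.31],
    [0,0.1,0.31],
    [0,0.1,0.31],
  ],
  angular=[
    [0,0,0],
    [0,0,0],
    [0,0,0],
    [0,0,0],
    [0,0,0],
    [0,0,0],
    [0,0,0],
    [0,0,0],
    [0,0,0],
  ],
  hand=[0.2,0.2,0.2,0.2,0.2,0.2,0.2,0.2,0.2],
)

```text
t: 10.0
tool_pos: [0.686, -0.1898, 0.0481]
ee_rot: [1.0, 0.0, 0.001, 0.0]
force: [0.2, 0.4, -0.1]
gripper_width: 0.0523
grip_force: 0.0
```

Request:
arm_command(
  xyz=[
    [-0.002,0,0.02],
    [-0.002,0,0.03],
    [-0.002,0,0.03],
    [-0.002,0,0.03],
    [-0.002,0,0.03],
    [-0.002,0,0.03],
    [-0.002,0,0.03],
    [-0.002,0,0.03],
    [-0.002,0,0.03],
    [-0.002,0,0.03],
    [-0.002,0,0.03],
    [-0.002,0,0.03],
  ],
  angular=[
    [0,0,0],
    [0,0,0],
    [0,0,0],
    [0,0,0],
    [0,0,0],
    [0,0,0],
    [0,0,0],
    [0,0,0],
    [0,0,0],
    [0,0,0],
    [0,0,0],
    [0,0,0],
  ],
  hand=[0.2,0.2,0.2,-0.4,-0.6,-0.75,-1,-1,-1,-1,-1,-1],
  newtons=20,
)

```text
t: 11.0
tool_pos: [0.6843, -0.1901, 0.0375]
ee_rot: [1.0, 0.0, 0.0, 0.0]
force: [0.0, 0.8, 0.1]
gripper_width: 0.017
grip_force: 20.1
```

Request:
arm_command(
  xyz=[
    [0,0,-0.05],
    [0,0,-0.15],
    [0,0,-0.28],
    [0,0,-0.31],
    [-0.05,-0.09,-0.31],
    [-0.11,-0.19,-0.31],
    [-0.17,-0.29,-0.31],
    [-0.23,-0.4,-0.31],
    [-0.29,-0.51,-0.31],
    [-0.35,-0.61,-0.31],
    [-0.41,-0.71,-0.31],
    [-0.47,-0.81,-0.31],
    [-0.53,-0.91,-0.31],
    [-0.56,-0.96,-0.31],
    [-0.57,-0.98,-0.31],
  ],
  angular=[
    [0,0,0],
    [0,0,0],
    [0,0,0],
    [0,0,0],
    [0,0,0],
    [0,0,0],
    [0,0,0],
    [0,0,0],
    [0,0,0],
    [0,0,0],
    [0,0,0],
    [0,0,0],
    [0,0,0],
    [0,0,0],
    [0,0,0],
  ],
  hand=[-1,-1,-1,-1,-1,-1,-1,-1,-1,-1,-1,-1,-1,-1,-1],
)

```text
t: 12.25
tool_pos: [0.5117, 0.1062, 0.131]
ee_rot: [1.0, 0.001, 0.0, -0.0]
force: [0.3, 0.0, -1.2]
gripper_width: 0.0168
grip_force: 20.0
```

Request:
arm_command(
  xyz=[
    [-0.06,-0.1,0],
    [-0.12,-0.21,0],
    [-0.17,-0.3,0],
    [-0.181,-0.317,0],
    [-0.181,-0.317,0],
    [-0.181,-0.317,0.1],
    [-0.181,-0.317,0.18],
    [-0.181,-0.317,0.23],
    [-0.181,-0.317,0.255],
    [-0.181,-0.317,0.27],
    [-0.181,-0.317,0.28],
    [-0.181,-0.317,0.287],
    [-0.181,-0.317,0.293],
    [-0.181,-0.317,0.293],
    [-0.181,-0.317,0.293],
  ],
  angular=[
    [0,0,0],
    [0,0,0],
    [0,0,0],
    [0,0,0],
    [0,0,0],
    [0,0,0],
    [0,0,0],
    [0,0,0],
    [0,0,0],
    [0,0,0],
    [0,0,0],
    [0,0,0],
    [0,0,0],
    [0,0,0],
    [0,0,0],
  ],
  hand=[-1,-1,-1,-1,-1,-1,-1,-1,-1,-1,-1,-1,-1,-1,-1],
)

```text
t: 13.5
tool_pos: [0.4594, 0.1991, 0.043]
ee_rot: [1.0, 0.0, 0.001, -0.0]
force: [0.4, -0.7, -1.3]
gripper_width: 0.0172
grip_force: 20.0
```

Request:
arm_command(
  xyz=[
    [0,0,0.003],
    [0,0,0.003],
    [0,0,0.003],
  ],
  angular=[
    [0,0,0],
    [0,0,0],
    [0,0,0],
  ],
  hand=[-1,-1,-1],
)

```text
t: 13.75
tool_pos: [0.4596, 0.1992, 0.0424]
ee_rot: [1.0, 0.0, 0.001, -0.0]
force: [-1.6, 0.1, 4.8]
gripper_width: 0.0166
grip_force: 21.3
```

Request:
arm_command(
  xyz=[
    [0,0,0],
    [0,0,0],
    [0,0,0],
    [0,0,0],
    [0,0,0],
    [0,0,-0.05],
    [0,0,-0.15],
    [0,0,-0.25],
    [0,0,-0.327],
    [0.05,-0.04,-0.327],
    [0.318,-0.247,-0.327],
    [0.318,-0.247,-0.327],
    [0.318,-0.247,-0.327],
    [0.318,-0.247,-0.327],
    [0.318,-0.247,-0.25],
    [0.318,-0.247,-0.15],
    [0.318,-0.247,-0.07],
    [0.318,-0.247,-0.06],
    [0.318,-0.247,-0.06],
    [0.318,-0.247,-0.06],
  ],
  angular=[
    [0,0,0],
    [0,0,0],
    [0,0,0],
    [0,0,0],
    [0,0,0],
    [0,0,0],
    [0,0,0],
    [0,0,0],
    [0,0,0],
    [0,0,0],
    [0,0,0],
    [0,0,0],
    [0,0,0],
    [0,0,0],
    [0,0,0],
    [0,0,0],
    [0,0,0],
    [0,0,0],
    [0,0,0],
    [0,0,0],
  ],
  hand=[-0.5,-0.4,-0.2,0.1,0.4,0.4,0.4,0.4,0.4,0.4,0.4,0.4,0.4,0.4,0.4,0.4,0.4,0.4,0.4,0.4],
)

```text
t: 15.42
tool_pos: [0.5544, 0.273, 0.0602]
ee_rot: [1.0, -0.0, 0.0, -0.0]
force: [0.7, 0.7, 0.2]
gripper_width: 0.061
grip_force: 0.0
```

Run:
```python
from fit import *
s=sense();print(s['tool_pos'].round(4))
for c in('top','scene'):
    r=read_camera(c)
    for n,p in(('m',(.4595,.199)),('s',(.5685,.130))):
        x,y=[int(v) for v in proj(r,[[*p,.02]])[0]]
        im=cv2.resize(r['pixels'][y-30:y+30,x-30:x+30,::-1],(300,300),interpolation=cv2.INTER_CUBIC)
        row=im if n=='m' else np.hstack([row,im])
    o=row if c=='top' else np.vstack([o,row])
cv2.imwrite('pics/a4.png',o)
```

```text
[0.5544 0.273  0.0602]
```

View pics/a4.png

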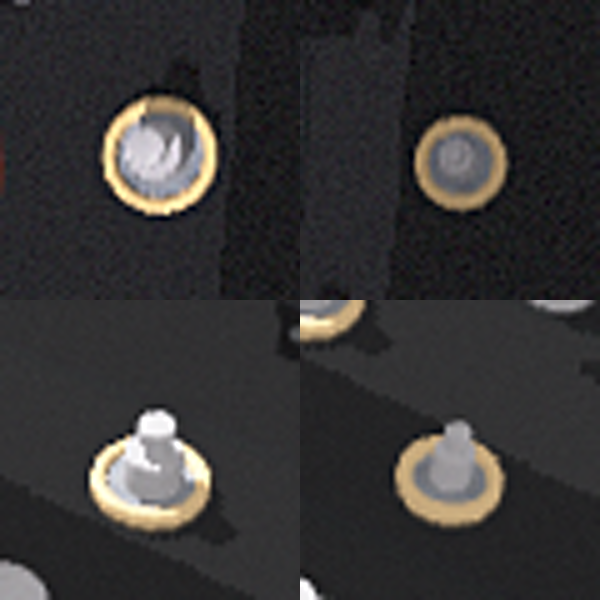

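M (left column, centre about (155,155)) and S (right column, about (457,160)) both stand upright and central in their own cups. Next I'll grip L.

Request:
arm_command(
  xyz=[
    [0,0,0.03],
    [0,0,0.053],
    [0,0,0.053],
    [0,0,0.053],
    [0,0,0.053],
    [0,0,0.053],
    [0,0,0.053],
    [0,0,0.053],
    [0,0,0.053],
    [0,0,0.053],
    [0,0,0.053],
    [0,0,0.053],
    [0,0,0.053],
  ],
  angular=[
    [0,0,0],
    [0,0,0],
    [0,0,0],
    [0,0,0],
    [0,0,0],
    [0,0,0],
    [0,0,0],
    [0,0,0],
    [0,0,0],
    [0,0,0],
    [0,0,0],
    [0,0,0],
    [0,0,0],
  ],
  hand=[0.4,0.4,0.4,0,-0.2,-0.4,-0.6,-1,-1,-1,-1,-1,-1],
  newtons=30,
)

```text
t: 16.6
tool_pos: [0.5544, 0.2732, 0.0437]
ee_rot: [1.0, 0.0, 0.0, -0.0]
force: [-0.4, 0.0, -0.0]
gripper_width: 0.0208
grip_force: 30.0
```

Request:
arm_command(
  xyz=[
    [0,0,-0.05],
    [0,0,-0.15],
    [0,0,-0.28],
    [0,0,-0.333],
    [-0.03,0.08,-0.333],
    [-0.06,0.18,-0.333],
    [-0.09,0.28,-0.333],
    [-0.13,0.38,-0.333],
    [-0.165,0.49,-0.333],
    [-0.2,0.6,-0.333],
    [-0.235,0.7,-0.333],
    [-0.27,0.8,-0.333],
    [-0.3,0.9,-0.333],
    [-0.3,0.95,-0.333],
    [-0.3,0.95,-0.333],
  ],
  angular=[
    [0,0,0],
    [0,0,0],
    [0,0,0],
    [0,0,0],
    [0,0,0],
    [0,0,0],
    [0,0,0],
    [0,0,0],
    [0,0,0],
    [0,0,0],
    [0,0,0],
    [0,0,0],
    [0,0,0],
    [0,0,0],
    [0,0,0],
  ],
  hand=[-1,-1,-1,-1,-1,-1,-1,-1,-1,-1,-1,-1,-1,-1,-1],
)

```text
t: 17.85
tool_pos: [0.4636, -0.0147, 0.1433]
ee_rot: [1.0, -0.002, -0.0, 0.001]
force: [-0.0, -0.4, -2.6]
gripper_width: 0.0206
grip_force: 30.0
```

Request:
arm_command(
  xyz=[
    [-0.04,0.09,0],
    [-0.076,0.172,0],
    [-0.076,0.172,0],
    [-0.076,0.172,0],
    [-0.076,0.172,0.1],
    [-0.076,0.172,0.19],
    [-0.076,0.172,0.25],
    [-0.076,0.172,0.28],
    [-0.076,0.172,0.295],
    [-0.076,0.172,0.305],
    [-0.076,0.172,0.312],
    [-0.076,0.172,0.317],
    [-0.076,0.172,0.319],
    [-0.076,0.172,0.319],
  ],
  angular=[
    [0,0,0],
    [0,0,0],
    [0,0,0],
    [0,0,0],
    [0,0,0],
    [0,0,0],
    [0,0,0],
    [0,0,0],
    [0,0,0],
    [0,0,0],
    [0,0,0],
    [0,0,0],
    [0,0,0],
    [0,0,0],
  ],
  hand=[-1,-1,-1,-1,-1,-1,-1,-1,-1,-1,-1,-1,-1,-1],
)

```text
t: 19.02
tool_pos: [0.4424, -0.0637, 0.0487]
ee_rot: [1.0, -0.0, 0.001, 0.0]
force: [0.3, 1.1, -0.1]
gripper_width: 0.0204
grip_force: 30.0
```

Request:
arm_command(
  xyz=[
    [0,0,0.002],
    [0,0,0.002],
    [0,0,0.002],
  ],
  angular=[
    [0,0,0],
    [0,0,0],
    [0,0,0],
  ],
  hand=[-1,-1,-1],
)

```text
t: 19.27
tool_pos: [0.4425, -0.0637, 0.0486]
ee_rot: [1.0, -0.0, 0.001, 0.0]
force: [-2.3, 0.4, 6.1]
gripper_width: 0.0205
grip_force: 30.0
```

Request:
arm_command(
  xyz=[
    [0,0,0],
    [0,0,0],
    [0,0,0],
    [0,0,0],
    [0,0,0],
    [0,0,-0.05],
    [0,0,-0.15],
    [0,0,-0.27],
    [0,0,-0.367],
    [0.05,-0.03,-0.367],
    [0.383,-0.207,-0.367],
    [0.383,-0.207,-0.367],
    [0.383,-0.207,-0.367],
    [0.383,-0.207,-0.367],
    [0.383,-0.207,-0.25],
    [0.383,-0.207,-0.15],
    [0.383,-0.207,-0.09],
    [0.383,-0.207,-0.09],
    [0.383,-0.207,-0.09],
    [0.383,-0.207,-0.09],
  ],
  angular=[
    [0,0,0],
    [0,0,0],
    [0,0,0],
    [0,0,0],
    [0,0,0],
    [0,0,0],
    [0,0,0],
    [0,0,0],
    [0,0,0],
    [0,0,0],
    [0,0,0],
    [0,0,0],
    [0,0,0],
    [0,0,0],
    [0,0,0],
    [0,0,0],
    [0,0,0],
    [0,0,0],
    [0,0,0],
    [0,0,0],
  ],
  hand=[-0.4,-0.3,-0.1,0.2,0.4,0.4,0.4,0.4,0.4,0.4,0.4,0.4,0.4,0.4,0.4,0.4,0.4,0.4,0.4,0.4],
)

```text
t: 20.93
tool_pos: [0.5573, -0.0017, 0.0756]
ee_rot: [1.0, -0.0, 0.001, 0.0]
force: [0.4, 0.1, 1.1]
gripper_width: 0.0608
grip_force: 0.0
```

Request:
arm_command(
  xyz=[
    [0,0,0.04],
    [0,0,0.084],
    [0,0,0.084],
    [0,0,0.084],
    [0,0,0.084],
    [0,0,0.084],
    [0,0,0.084],
    [0,0,0.084],
    [0,0,0.084],
    [0,0,0.084],
    [0,0,0.084],
    [0,0,0.084],
  ],
  angular=[
    [0,0,0],
    [0,0,0],
    [0,0,0],
    [0,0,0],
    [0,0,0],
    [0,0,0],
    [0,0,0],
    [0,0,0],
    [0,0,0],
    [0,0,0],
    [0,0,0],
    [0,0,0],
  ],
  hand=[0.4,0.4,0.4,0.1,-0.1,-0.3,-1,-1,-1,-1,-1,-1],
  newtons=50,
)

```text
t: 21.93
tool_pos: [0.5567, -0.0012, 0.0494]
ee_rot: [1.0, 0.0, 0.0, -0.0]
force: [0.2, 2.5, 2.3]
gripper_width: 0.0262
grip_force: 50.4
```

Request:
arm_command(
  xyz=[
    [0,0,-0.04],
    [0,0,-0.12],
    [0,0,-0.24],
    [0,0,-0.333],
    [-0.03,0.06,-0.333],
    [-0.07,0.14,-0.333],
    [-0.12,0.24,-0.333],
    [-0.17,0.34,-0.333],
    [-0.22,0.45,-0.333],
    [-0.27,0.56,-0.333],
    [-0.31,0.64,-0.333],
    [-0.323,0.667,-0.333],
    [-0.323,0.667,-0.333],
    [-0.323,0.667,-0.333],
    [-0.323,0.667,-0.24],
    [-0.323,0.667,-0.15],
    [-0.323,0.667,-0.08],
    [-0.323,0.667,-0.04],
    [-0.323,0.667,-0.03],
    [-0.323,0.667,-0.03],
  ],
  angular=[
    [0,0,0],
    [0,0,0],
    [0,0,0],
    [0,0,0],
    [0,0,0],
    [0,0,0],
    [0,0,0],
    [0,0,0],
    [0,0,0],
    [0,0,0],
    [0,0,0],
    [0,0,0],
    [0,0,0],
    [0,0,0],
    [0,0,0],
    [0,0,0],
    [0,0,0],
    [0,0,0],
    [0,0,0],
    [0,0,0],
  ],
  hand=[-1,-1,-1,-1,-1,-1,-1,-1,-1,-1,-1,-1,-1,-1,-1,-1,-1,-1,-1,-1],
)

```text
t: 23.6
tool_pos: [0.4592, -0.2003, 0.0573]
ee_rot: [1.0, 0.001, -0.001, -0.001]
force: [-0.3, 0.9, -5.7]
gripper_width: 0.0261
grip_force: 50.5
```

Request:
arm_command(
  xyz=[
    [0,0,0.005],
    [0,0,0.009],
    [0,0,0.012],
    [0,0,0.014],
    [0,0,0.014],
    [0,0,0.014],
  ],
  angular=[
    [0,0,0],
    [0,0,0],
    [0,0,0],
    [0,0,0],
    [0,0,0],
    [0,0,0],
  ],
  hand=[-1,-1,-1,-1,-1,-1],
)

```text
t: 24.1
tool_pos: [0.4599, -0.2018, 0.0544]
ee_rot: [1.0, -0.0, 0.0, 0.0]
force: [0.0, -0.2, -4.5]
gripper_width: 0.0262
grip_force: 50.6
```

Request:
arm_command(
  xyz=[
    [0,0,0.002],
    [0,0,0.003],
    [0,0,0.003],
    [0,0,0.003],
  ],
  angular=[
    [0,0,0],
    [0,0,0],
    [0,0,0],
    [0,0,0],
  ],
  hand=[-1,-1,-1,-1],
)

```text
t: 24.43
tool_pos: [0.46, -0.2018, 0.0543]
ee_rot: [1.0, 0.0, 0.0, 0.0]
force: [-4.7, 1.2, 5.4]
gripper_width: 0.0259
grip_force: 50.9
```

XL rests on its floor. I'll release, rise and retreat towards the start side.

Request:
arm_command(
  xyz=[
    [0,0,0],
    [0,0,0],
    [0,0,0],
    [0,0,0],
    [0,0,0],
    [0,0,-0.05],
    [0,0,-0.15],
    [0,0,-0.3],
    [0,0,-0.5],
    [0,0,-0.6],
    [-0.3,0.4,-0.6],
    [-0.6,0.95,-0.6],
    [-0.6,0.95,-0.6],
    [-0.6,0.95,-0.6],
    [-0.6,0.95,-0.6],
    [-0.6,0.95,-0.6],
    [-0.6,0.95,-0.6],
    [-0.6,0.95,-0.6],
    [-0.6,0.95,-0.6],
    [-0.6,0.95,-0.6],
  ],
  angular=[
    [0,0,0],
    [0,0,0],
    [0,0,0],
    [0,0,0],
    [0,0,0],
    [0,0,0],
    [0,0,0],
    [0,0,0],
    [0,0,0],
    [0,0,0],
    [0,0,0],
    [0,0,0],
    [0,0,0],
    [0,0,0],
    [0,0,0],
    [0,0,0],
    [0,0,0],
    [0,0,0],
    [0,0,0],
    [0,0,0],
  ],
  hand=[-0.3,-0.2,0,0.2,0.4,0.4,0.4,0.4,0.4,0.4,0.4,0.4,0.4,0.4,0.4,0.4,0.4,0.4,0.4,0.4],
)

```text
t: 26.1
tool_pos: [0.2778, -0.4884, 0.2326]
ee_rot: [1.0, -0.002, -0.0, -0.0]
force: [0.5, 0.4, -0.7]
gripper_width: 0.061
grip_force: 0.0
```

Run:
```python
from fit import *
c=dict(xl=(.460,-.2015),l=(.442,-.0635),m=(.4595,.199),s=(.5685,.130))
for cam in('top','scene'):
    r=read_camera(cam); row=[]
    for n,p in c.items():
        x,y=[int(v) for v in proj(r,[[*p,.02]])[0]]
        row.append(cv2.resize(r['pixels'][y-32:y+32,x-32:x+32,::-1],(200,200),interpolation=cv2.INTER_CUBIC))
        print(cam,n,[(round(d['conf'],2),np.round(d['at'][:3],3)) for d in pinpoint(cam,f'weight_{n}_center')][:2])
    row=np.hstack(row); o=row if cam=='top' else np.vstack([o,row])
    for p,d,h in(((.456,.068),.0456,.04),((.666,.185),.0276,.038)):
        q=fit(r,p,[(d,0,h)]);print(cam,'tin',q[0].round(4),round(q[1],2))
cv2.imwrite('pics/end.png',o)
s=sense();print(s['t'],s['tool_pos'],s['force'])
```

```text
top xl []
top l [(0.79, array([ 0.443, -0.064,  0.03 ])), (0.33, array([ 0.458, -0.197,  0.001]))]
top m [(0.56, array([0.459, 0.199, 0.02 ]))]
top s [(0.58, array([0.572, 0.126, 0.016]))]
top tin [0.4565 0.0666] 0.94
top tin [0.6669 0.1848] 0.93
scene xl [(0.69, array([ 0.463, -0.204,  0.037]))]
scene l [(0.86, array([ 0.448, -0.065,  0.024]))]
scene m [(0.63, array([0.461, 0.201, 0.024]))]
scene s [(0.49, array([0.574, 0.13 , 0.019]))]
scene tin [0.4553 0.0674] 0.95
scene tin [0.6657 0.1858] 0.94
26.6 [ 0.28015889 -0.48596498  0.2331116 ] [ 0.22861966 -0.62689186  0.39268896]
```

View pics/end.png

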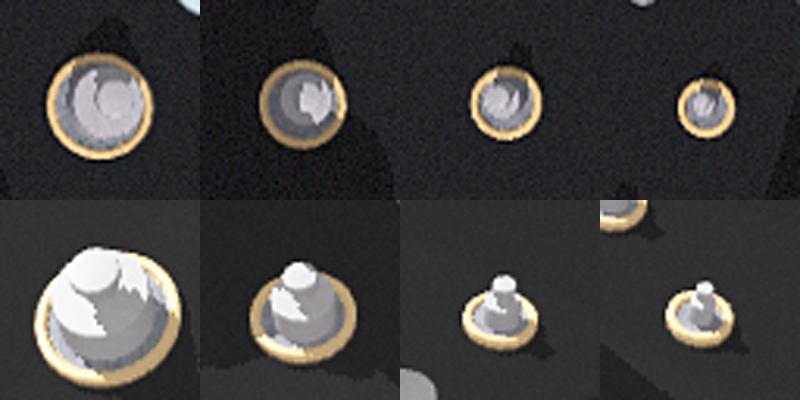

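All four weights (XL, L, M and S, left to right) stand upright and centred in their own wells. Neither tin has moved by more than 1 mm.

```bash
python3 -c "
from station import *
print(close_job())"
```

```text
the job is handed in; nothing more can be done
None
```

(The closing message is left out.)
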